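Close the equipment case with its tongued cover panel

TASK

Close the black equipment case with the loose yellow cover panel: hold it at an angle by its black rib, slip the tongue, centred sideways, fully home into the groove of the grey frame, then lower it flat and press the far edge down until the red catch snaps over it, and let go. Feel your way in and never force the panel against the case; leave the other things on the table alone.

Things in the scene. Friction and masses are not known exactly. Their poses are not given: they have to be found in the camera images.
- panel: Loose yellow cover panel, 0.25 to 0.45 kg, lying underside down on the table. Origin: centre of the main board's underside; z up, x from the tongue side (-x) to the far edge (+x), y along the tongue. Main board 130 (x) x 190 (y) x 12 mm; a tongue sticks out of its -x edge and a black grip rib stands on top.
- tongue (a point): Middle of the lower edge of the panel's tongue tip, (-81, 0, 0) mm in the panel's frame. The tongue is as wide as the board (190 mm), sticks out 16 mm (x -65 to -81 mm) and is 6 mm thick, level with the underside (z 0 to 6 mm). Tongue tip to far edge: 146 mm.
- far_edge (a point): Middle of the upper edge of the panel's far edge, opposite the tongue, (65, 0, 12) mm in the panel's frame.
- grip (a point): Point to grip on the black rib: (0, 0, 36) mm in the panel's frame, 24 mm above the board's top. The rib is 14 mm thick (x), 90 mm long (y), centred on the board; its top is 49 mm above the panel's underside.
- case: Black open case 240 (x) x 200 (y) x 60 mm, fixed to the table. Origin: centre of its underside, z up. On its rim a grey frame carries groove (at -x, opening towards +x), seats, far wall and red catch (at +x). BEWARE: the frame is clamped in slots, rigidly, up to 6 mm off its nominal place either way along case x, differently each time; its height and y are exact.
- groove (a point): NOMINAL middle of the groove's lip edge at floor height, (-35, 0, 66) mm in the case's frame; the true one may be 6 mm off in case x. Groove along y, 200 mm long, 12 mm deep (back wall 12 mm to -x of the lip edge), 10 mm high from floor to lip, lip 4 mm thick. The floor is the seat plane and goes on 28 mm in front of the lip. The tongue goes home at tilts below about 18 degrees.
- far_wall (a point): NOMINAL foot of the far wall's inner face, (103, 0, 66) mm in the case's frame; shifts together with the groove, from whose back wall it is always 150 mm away, so the panel has 4 mm of play. The wall stands 13 mm above the seat; the seat before it is 18 mm wide. The far edge must be 26 mm above the seat (tilt about 11 degrees) to be clear of the catch.
- catch (a joint): Red spring catch, 40 mm wide, mid far wall, sliding along case x. 0 = sprung out, grows as pushed back (max 0.009 m). Out, it reaches 5 mm inward; its underside is 13 mm above the seat (1 mm over the seated panel), its top slopes 60 degrees up to 26 mm. The far edge coming down pushes it back (1.4 N + 0.45 N/mm, about 3 to 8 N downward at the edge), then it snaps out over the panel.
- clear_box: Bystander, to be left alone: closed clear plastic box 120x90x24 mm with an orange insert. Origin: centre of its underside.
- clear_box2: Bystander, to be left alone: closed clear plastic box 120x90x24 mm with a blue insert, lying on the orange one. Origin: centre of its underside.
- tape: Bystander, to be left alone: cardboard-coloured roll, 100 mm across, 48 mm tall. Origin: centre of its underside.
- jar: Bystander, to be left alone: jar 68 mm across, 90 mm tall. Origin: centre of its underside.
- screwdriver: Bystander, to be left alone: screwdriver lying on the table. Origin: under its middle.
- battery: Bystander, to be left alone: black battery block 75x50x67 mm. Origin: centre of its underside.

How it is judged:
On the way:
1. the tongue's tip is down at the groove's floor, under or just before the lip, with the panel still tilted (angle between panel's own z axis and vertical above 0.1 rad and x of tongue in the frame of case between -0.056 and -0.034 m and z of tongue in the frame of case between 0.062 and 0.072 m and y of tongue in the frame of case between -0.02 and 0.02 m), for 0.1 s.
At the end, for the whole second after the job is handed in: Panel at rest, flat within 0.025 rad on the seat: tongue tip 66 mm (within 2) and far edge top 78 mm (within 2.5) above the case's underside, tongue tip at x -55 to -35 mm and y within 12 mm in the case's frame, catch sprung back (under 3 mm) (angle between panel's own z axis and vertical below 0.025 rad and z of tongue in the frame of case between 0.064 and 0.068 m and z of far_edge in the frame of case between 0.0755 and 0.08 m and x of tongue in the frame of case between -0.055 and -0.035 m and y of tongue in the frame of case between -0.012 and 0.012 m and value of joint catch below 0.003 m and linear speed of panel below 0.01 m/s); the robot touches nothing.
It fails at once if the panel is forced: more than 50 N between panel and case (contact force between panel and case above 50 N).
It fails at once if the robot pushes on the case itself with more than 10 N (contact force between any of the fingers, the arm and case above 10 N).
It fails at once if a bystander is moved by more than 20 mm (distance of any of clear_box, clear_box2, tape, jar, screwdriver, battery from where it was at the start of the episode above 0.02 m).
It also fails if it takes over 61 s, if anything falls off the work surface, if the arm or the gripper's body presses on something with over 40 N, if the wrist force passes 120 N, or if a joint passes its speed limit or range.

ROBOT

A 7-joint arm with a two-finger parallel gripper is mounted at the origin on the work surface. World frame = base frame: x ahead of the robot, y to its left, z up, the work surface at z = 0. Lengths are in m, angles in rad, forces in N, time in s.
With the tool pointing down it reaches from about 0.425 to 0.925 m from the base axis. Payload 6.8 kg.
Tool frame: the origin (TCP) lies between the finger pads; the fingertips stand 11 mm ahead of it and the grasp point (between the pads) lies 8 mm behind it; z points along the fingers, y is the line along which they close (so a half turn about z gives the same grasp; the last joint's range is limited). The gripper opens to 85 mm and grips with 20 to 120 N. Pads are 22 mm wide; open, the fingers measure 114 mm over their backs; the gripper's body (76 mm by 85 mm) begins 54 mm behind the grasp point. The pads swing forward as they close: fully open they stand 13 mm farther back than shut.
Start: joints at [1.026, 0.477, 0.022, 1.555, -0.011, 1.109, -0.083], TCP at [0.286, -0.612, 0.242] pointing down, gripper open.
Joint ranges: [-2.96, 2.96], [-0.34, 2.1], [-1.41, 1.46], [0.24, 2.44], [-1.37, 4.51], [0.17, 1.92], [-2.96, 2.96]. Speed limits (rad/s): [2.39, 2.39, 3.14, 3.14, 3.14, 3.14, 3.14].

INTERFACE

Orientations are given as a rotation vector (axis times angle).
In Python, from bench import r gives the robot as it stands.
- The arm moves only by the tool send_rows, never from a script. Its argument "deltas" is a list of rows, each an object of numbers: "dx", "dy", "dz": the shift along the world's x, y, z in mm; "rx", "ry", "rz": the turn, a rotation vector about the world's x, y, z in degrees. A call has 1 to 5 rows; each row is the pose to reach, as a shift and turn from the pose commanded when the call began; what a row does not reach only later rows make up. A row lasts 1/12 s, in which the tool goes at most 41.7 mm and 7.16 degrees, less where a joint would pass 70% of its speed; a pose out of reach is approached as far as the arm can. A call with a gripper value outside its range is refused whole. "jaw" is the finger opening in mm, from 0 to 85.4, set as the call begins (left out, the last holds). The fingers move at their own pace and stop on an object; "newtons" is the grip in N (left out, the last holds). Time passes only in rows, so rows that repeat a pose let the fingers close. It gives the time, the measured TCP pose, the force, the opening and the grip force at its end, in the units of the state.
- r.get_obs(): the state, without advancing time (a new reading comes with each control period).
- r.grab_frame(name): name is "scene" or "top"; returns a dict with "frame" (480x640x3 uint8, blue, green, red), "z_map" (480x640 float32, m along the optical axis (not along the pixel's ray), 0 where there is no reading), "vertical_fov" (degrees; the focal length in pixels is half the picture's height over the tangent of half this angle, whatever the lens; pixels are square), "cx", "cy" (the principal point, pixels), "distortion" ([k1, k2, p1, p2, k3] as OpenCV has them; the pictures are not rectified), "xyz" and "orientation" of the camera in the world. Camera axes: x right, y down, z forward; pixel columns grow to the right and rows downward; lengths in m; the calibration is good to about 2 mm. A picture is of the moment at which its call begins.
- r.hand_in(): hands the job in; it is judged then, once.
The state is a dict: "clock": time; "joints": joint angles; "qvel": joint speeds; "tau": joint torques, N m; "tcp_pos": TCP position; "orientation": TCP orientation; "contact_force": force on the tool from outside, world axes, zero at the start; "moment": the same for the moment, N m; "grip_width": finger opening in m; "gripper_force": force on a finger pad.
Only numpy, scipy, OpenCV 4.12 (cv2) and the standard library are available. Lean on these libraries where they do the work, as an engineer would, in place of code of your own. Each camera call takes 0.05 s, during which the arm holds its last target. There are 200 camera calls.

## Working session

There is one attempt and no reset: what is moved stays moved. The work goes in short steps, Python scripts to look and compute and a tool call to move; the robot and the scene stay as the last step left them, time stands still between calls to the robot, and variables do not carry over. Pictures are saved under pics/ and viewed, at most 10 in all, crops included, and the job is handed in when it is done.

Besides the shell and the picture viewer there is one more tool, called after "Call:" in YAML: its name, and indented under it one key for each argument. send_rows: Moves the arm, as the interface text tells. Its arguments: {"type":"object","properties":{"deltas":{"type":"array","items":{"type":"object","properties":{"dx":{"type":"number"},"dy":{"type":"number"},"dz":{"type":"number"},"rx":{"type":"number"},"ry":{"type":"number"},"rz":{"type":"number"}}}},"jaw":{"type":"number"},"newtons":{"type":"number"}},"required":["deltas"]}

```bash
ls; mkdir -p pics; cat > h.py <<'E'
import numpy as np,cv2
from scipy.spatial.transform import Rotation as R
from bench import r
def grab(n):
    f=r.grab_frame(n); f['n']=n
    np.savez(''+n+'.npz',**f); return f
def load(n): 
    d=np.load(''+n+'.npz',allow_pickle=True); return {k:d[k] for k in d.files}
def cam(f):
    fl=240/np.tan(np.radians(float(f['vertical_fov']))/2)
    K=np.array([[fl,0,float(f['cx'])],[0,fl,float(f['cy'])],[0,0,1]])
    o=np.array(f['orientation'],float)
    Rm=R.from_rotvec(o).as_matrix() if o.size==3 else o
    return K,np.array(f['distortion'],float),Rm,np.array(f['xyz'],float)
def rays(f,px):
    K,D,Rm,t=cam(f)
    u=cv2.undistortPoints(np.array(px,float).reshape(-1,1,2),K,D).reshape(-1,2)
    return np.c_[u,np.ones(len(u))]@Rm.T,t
def onplane(f,px,z):
    d,t=rays(f,px); return t+d*((z-t[2])/d[:,2])[:,None]
def depthpts(f,px):
    px=np.array(px).astype(int); d,t=rays(f,px); return t+d*f['z_map'][px[:,1],px[:,0]][:,None]
E
python3 - <<'E'
from h import *
for n in('scene','top'):
    f=grab(n); cv2.imwrite(f'pics/{n}0.png',f['frame']); print(n,f['vertical_fov'],f['xyz'],f['orientation'],f['distortion'])
print(r.get_obs())
E
```

```text
pics
scene 53.9347879795313 [1.10280859 0.77811521 0.78527544] [-0.75100249 -2.50436556  1.2371032 ] [-0.09798182  0.          0.          0.          0.        ]
top 44.17299340898126 [0.5142984  0.00600329 1.32105382] [-2.18164121  2.18367013 -0.06189888] [-0.06177717  0.          0.          0.          0.        ]
{'clock': 0.1, 'joints': array([ 1.02585272,  0.47771747,  0.02236037,  1.55633428, -0.01146534,
        1.10931804, -0.08310442]), 'qvel': array([-2.07428174e-03, -2.93578648e-03, -1.87095055e-05, -3.83318668e-03,
       -5.60018546e-04, -8.42623645e-04,  8.30660943e-04]), 'tau': array([ 4.24347381e-03, -5.97759283e+01,  1.61348607e+00, -2.81953812e+01,
        1.28523240e-02,  4.97762507e-03, -3.84472912e-06]), 'tcp_pos': array([ 0.2853362 , -0.61116075,  0.24143099]), 'orientation': array([-3.06541454e+00, -6.80433225e-01,  8.01780597e-04]), 'contact_force': array([0.27120999, 0.46982556, 0.40607287]), 'moment': array([-0.03798152,  0.05387165,  0.00306524]), 'gripper_force': 0.0, 'grip_width': 0.08545194777386304}
```

View pics/scene0.png

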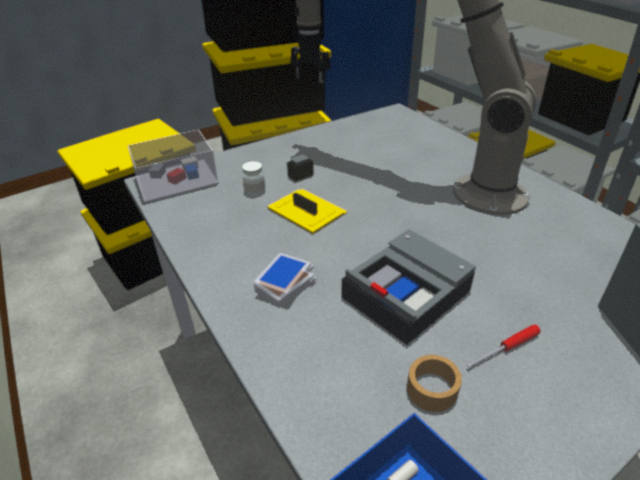

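View pics/top0.png

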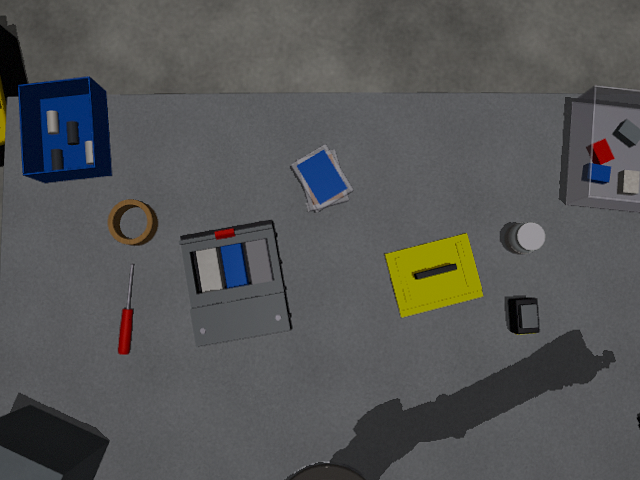

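The scene view shows the panel at (307,208) and the case at (408,285). In the top view the panel is at (433,275), the rib at (435,270) and the case at (235,285), with the red catch at (225,233) on the world +x side. I'll zoom in to find the tongue side.

```bash
python3 - <<'E'
from h import *
f=load('top'); a=f['frame'][220:330,370:500]; b=f['frame'][210:360,170:300]
A=cv2.resize(a,None,fx=3.9,fy=3.9,interpolation=2)[:430]; B=cv2.resize(b,None,fx=2.2,fy=2.2,interpolation=2)
H=max(A.shape[0],B.shape[0]); pad=lambda i:cv2.copyMakeBorder(i,0,H-i.shape[0],0,0,0)
cv2.imwrite('pics/c1.png',np.hstack([pad(A),pad(B)]))
def mask(f,lo,hi): return cv2.inRange(cv2.cvtColor(f['frame'],cv2.COLOR_BGR2HSV),lo,hi)
m=mask(f,(22,120,60),(38,255,255)); m[:, :350]=0; m[:,560:]=0
c=max(cv2.findContours(m,0,1)[0],key=cv2.contourArea)
print('yellow',cv2.boxPoints(cv2.minAreaRect(c)), cv2.approxPolyDP(c,6,True).reshape(-1,2))
for z in(0.006,0.012):
  p=cv2.boxPoints(cv2.minAreaRect(onplane(f,c.reshape(-1,2),z)[:,:2].astype(np.float32)));print(z,p,np.linalg.norm(p-np.roll(p,1,0),axis=1),p.mean(0))
# height profile along panel's short axis
g=onplane(f,c.reshape(-1,2),.01)
ys,xs=np.nonzero(cv2.erode(m,np.ones((2,2)))); P=depthpts(f,np.c_[xs,ys]); 
rect=cv2.minAreaRect(g[:,:2].astype(np.float32)); print(rect)
q=p; e=q[1]-q[0]; e2=q[2]-q[1]; s=e if np.linalg.norm(e)<np.linalg.norm(e2) else e2; s=s/np.linalg.norm(s); s=s*np.sign(s[0])
u=(P[:,:2]-p.mean(0))@s
for k in np.arange(-80,80,8): 
  w=(u*1e3>=k)&(u*1e3<k+8); print(k,w.sum(),np.round(1e3*np.median(P[w,2]),1) if w.any() else '')
print('s',s)
E
```

```text
yellow [[383.76727 253.317  ]
 [467.16693 231.87138]
 [483.6784  296.0827 ]
 [400.27875 317.52832]] [[466 233]
 [384 254]
 [401 317]
 [482 296]]
0.006 [[ 0.43727434 -0.160501  ]
 [ 0.48442316 -0.34653562]
 [ 0.62680304 -0.31045073]
 [ 0.5796542  -0.12441611]] [0.14688142 0.19191636 0.14688142 0.19191636] [ 0.5320387  -0.23547587]
0.012 [[ 0.4376258  -0.15974137]
 [ 0.48455945 -0.3449272 ]
 [ 0.6262897  -0.30900693]
 [ 0.5793561  -0.12382111]] [0.14621128 0.19104072 0.14621128 0.19104072] [ 0.53195775 -0.23437417]
((0.5319847464561462, -0.23474138975143433), (0.14643464982509613, 0.19133266806602478), 14.221637725830078)
-80 57 5.0
-72 307 6.7
-64 283 7.5
-56 308 12.4
-48 308 12.6
-40 310 12.7
-32 309 12.6
-24 306 12.6
-16 304 12.6
-8 265 12.7
0 147 13.0
8 183 12.9
16 304 12.6
24 306 12.5
32 304 12.7
40 322 12.8
48 301 12.4
56 303 12.6
64 228 12.2
72 0 
s [0.96935254 0.24567367]
```

View pics/c1.png

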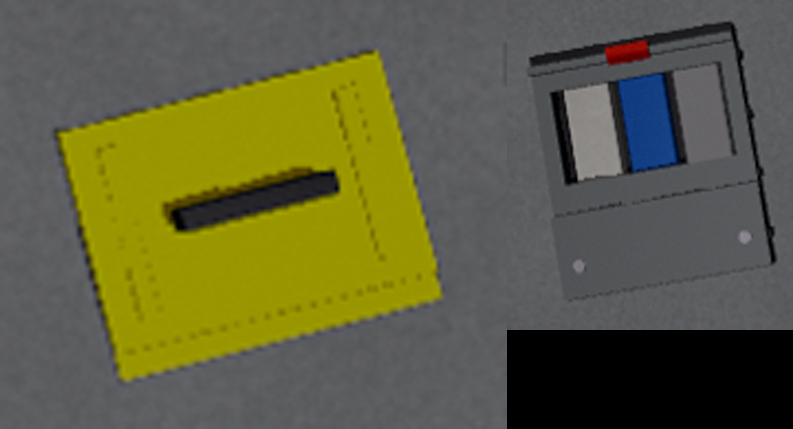

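The tongue is on the world −x side of the panel: the step line runs along the lower edge in the crop, and the depth there is about 6 mm. The lip edge crosses the case at about (555,215)–(757,180) in the crop. Next I'll measure the case from depth and edges.

```bash
python3 - <<'E'
from h import *
f=load('top')
xs,ys=np.meshgrid(np.arange(165,310),np.arange(205,365)); px=np.c_[xs.ravel(),ys.ravel()]
P=depthpts(f,px); z=P[:,2]*1e3
hist,_=np.histogram(z,np.arange(-5,100,3)); print(list(zip(np.arange(-5,97,3),hist)))
def rect(w,zn):
    m=np.zeros((480,640),np.uint8); m[px[w,1],px[w,0]]=255
    m=cv2.morphologyEx(m,cv2.MORPH_OPEN,np.ones((3,3)))
    c=max(cv2.findContours(m,0,1)[0],key=cv2.contourArea).reshape(-1,2)
    q=cv2.minAreaRect(onplane(f,c,zn)[:,:2].astype(np.float32)); print(zn,q); return c,q
cp,qp=rect((z>77)&(z<84),.080)     # plate
print('box',cv2.boxPoints(qp[:]))
rect((z>55)&(z<90),.066)
# red catch
h=cv2.cvtColor(f['frame'],cv2.COLOR_BGR2HSV); m=cv2.inRange(h,(0,150,60),(8,255,255))|cv2.inRange(h,(172,150,60),(180,255,255))
m[:205]=0;m[260:]=0;m[:,:180]=0;m[:,300:]=0
c=max(cv2.findContours(m,0,1)[0],key=cv2.contourArea).reshape(-1,2); print('catch',cv2.minAreaRect(onplane(f,c,.088)[:,:2].astype(np.float32)))
ry,rx=np.nonzero(m); print('catch z',np.percentile(depthpts(f,np.c_[rx,ry])[:,2]*1e3,[5,50,95]))
# grid in case frame: height profile along case x
a=qp[2]; a=a if a<45 else a-90
print('yaw',a)
ax=np.array([np.cos(np.radians(a)),np.sin(np.radians(a))]); ay=np.array([-ax[1],ax[0]])
o=np.array(qp[0]); u=(P[:,:2]-o)@ax*1e3; v=(P[:,:2]-o)@ay*1e3
w0=(abs(v)>78)&(abs(v)<93)
for k in range(-60,215,4):
    w=w0&(u>=k)&(u<k+4); print(k,w.sum(),np.round(np.percentile(z[w],[10,50,90]),1) if w.any() else '',end=';')
E
```

```text
[(np.int64(-5), np.int64(1491)), (np.int64(-2), np.int64(4623)), (np.int64(1), np.int64(4413)), (np.int64(4), np.int64(1417)), (np.int64(7), np.int64(285)), (np.int64(10), np.int64(192)), (np.int64(13), np.int64(117)), (np.int64(16), np.int64(62)), (np.int64(19), np.int64(44)), (np.int64(22), np.int64(52)), (np.int64(25), np.int64(45)), (np.int64(28), np.int64(66)), (np.int64(31), np.int64(248)), (np.int64(34), np.int64(838)), (np.int64(37), np.int64(1142)), (np.int64(40), np.int64(482)), (np.int64(43), np.int64(63)), (np.int64(46), np.int64(18)), (np.int64(49), np.int64(17)), (np.int64(52), np.int64(30)), (np.int64(55), np.int64(56)), (np.int64(58), np.int64(225)), (np.int64(61), np.int64(494)), (np.int64(64), np.int64(1102)), (np.int64(67), np.int64(1005)), (np.int64(70), np.int64(281)), (np.int64(73), np.int64(140)), (np.int64(76), np.int64(808)), (np.int64(79), np.int64(1751)), (np.int64(82), np.int64(1091)), (np.int64(85), np.int64(191)), (np.int64(88), np.int64(70)), (np.int64(91), np.int64(55)), (np.int64(94), np.int64(18))]
0.08 ((0.4342973828315735, 0.19838681817054749), (0.
[... 1365 characters left out ...]
96 16 [35.3 39.  65.8];100 15 [35.3 38.  56.3];104 15 [35.3 37.5 40.7];108 14 [36.2 39.1 59.5];112 15 [37.3 39.3 56.2];116 13 [36.1 37.9 46.4];120 14 [35.3 37.5 60.3];124 13 [36.3 38.8 41.8];128 12 [35.7 37.1 40.1];132 14 [35.  37.8 41.9];136 11 [34.5 37.3 38.9];140 14 [35.  37.1 40.8];144 13 [33.6 37.1 42. ];148 12 [33.5 38.6 41.8];152 15 [33.5 37.7 57.6];156 21 [38.5 64.8 68.8];160 14 [63.2 67.4 69.2];164 17 [ 3.2 66.2 70. ];168 13 [63.4 66.2 68.5];172 19 [63.9 69.9 81.5];176 18 [ 6.8 78.3 81.7];180 8 [-0.6 77.4 80.2];184 15 [56.  60.2 63.5];188 15 [ 0.9 59.3 62.1];192 7 [-0.2 58.3 62.1];196 0 ;200 11 [-0.6  2.8  5.7];204 15 [-2.5  1.1  3.6];208 17 [-1.6  0.4  6.1];212 23 [-1.1  0.5  6.3];
```

```bash
cat > case.py <<'E'
from h import *
f=load('top')
K,D,Rm,t=cam(f)
Z=f['z_map'].astype(np.float32)
acc=[Z]+[grab('top')['z_map'] for _ in range(6)]
Zm=np.median(acc,0); f['z_map']=Zm
def tr(u,v,a,o,z):   # case-ish frame (mm) -> pixel
    ax=np.array([np.cos(a),np.sin(a)]); ay=np.array([-ax[1],ax[0]])
    p=np.c_[o+np.outer(u,ax)/1e3+np.outer(v,ay)/1e3,np.full(len(u),z)]
    return cv2.projectPoints((p-t)@Rm,np.zeros(3),np.zeros(3),K,D)[0].reshape(-1,2)
a=np.radians(10.0); o=np.array([.5143,.2000])
g=cv2.cvtColor(f['frame'],cv2.COLOR_BGR2GRAY).astype(np.float32)
yy,xx=np.mgrid[0:480,0:640]
H=depthpts(f,np.c_[xx.ravel(),yy.ravel()])[:,2].reshape(480,640).astype(np.float32)*1e3
def edge(name,u0,axis,vs,z,lev,rng=14):
    # height crossing level lev along u (axis 0) or v (axis 1)
    s=np.arange(u0-rng,u0+rng,.5); pts=[]
    for v in vs:
        U,V=(s,np.full_like(s,v)) if axis==0 else (np.full_like(s,v),s)
        p=tr(U,V,a,o,z).astype(np.float32)
        h=cv2.remap(H,p[:,0].reshape(1,-1),p[:,1].reshape(1,-1),1).ravel()-lev
        k=np.nonzero(h[:-1]*h[1:]<=0)[0]
        if len(k): pts.append((v,s[k[np.argmin(abs(s[k]-u0))]]))
    pts=np.array(pts)
    for _ in range(5):
        c=np.polyfit(pts[:,0],pts[:,1],1); e=pts[:,1]-np.polyval(c,pts[:,0]); pts=pts[abs(e)<max(1.5,2*e.std())]
    print(name,'slope deg %.2f'%np.degrees(np.arctan(c[0])),'at0 %.2f'%c[1],len(pts),'sd %.2f'%e.std()); return c
if __name__=='__main__':
    V=np.arange(-85,86,3.)
    edge('back outer x-',-120,0,V,.08,40)
    edge('lip',-35,0,V,.08,73)
    edge('floor front',-7,0,np.r_[-75:76:3.],.066,52)
    edge('far seat',85,0,V,.066,52)
    edge('far wall in',103,0,np.r_[-90:-25:3.,25:90:3.],.079,72)
    edge('case x+',120,0,V,.06,30)
    edge('y- plate',-100,1,np.r_[-105:-45:3.],.08,40)
    edge('y+ plate',100,1,np.r_[-105:-45:3.],.08,40)
    edge('y- body',-100,1,np.r_[0:90:3.],.06,30)
    edge('y+ body',100,1,np.r_[0:90:3.],.06,30)
    cv2.imwrite('pics/grid.png',cv2.remap(g,*[m.reshape(280,240).astype(np.float32) for m in tr(*[q.ravel() for q in np.meshgrid(np.arange(-120,120,1.),np.arange(-140,140,1.))][::-1],a,o,.08).T],2))
    # grey profile across lip at plane .08, averaged along v for several yaws
    for z,rg in((.08,range(-46,-22)),(.079,range(94,118))):
        P=tr(*[q.ravel() for q in np.meshgrid(np.array(rg,float),np.r_[-85:-25:2.,25:85:2.])],a,o,z).astype(np.float32)
        print(z,[(k,int(v)) for k,v in zip(rg,cv2.remap(g,P[:,0].reshape(60,-1),P[:,1].reshape(60,-1),1).mean(0))])
E
python3 case.py
```

```text
back outer x- slope deg 0.74 at0 -118.19 56 sd 0.64
lip slope deg -0.20 at0 -38.09 57 sd 0.53
floor front slope deg -0.19 at0 -10.23 51 sd 0.62
far seat slope deg -0.09 at0 81.62 56 sd 0.57
far wall in slope deg -0.09 at0 99.08 41 sd 0.34
case x+ slope deg -0.08 at0 120.08 57 sd 0.53
y- plate slope deg 0.13 at0 -104.41 18 sd 0.34
y+ plate slope deg 0.41 at0 99.82 20 sd 0.52
y- body slope deg 0.00 at0 -103.50 25 sd 0.00
y+ body slope deg -0.02 at0 101.20 30 sd 0.55
0.08 [(-46, 86), (-45, 86), (-44, 86), (-43, 86), (-42, 86), (-41, 86), (-40, 86), (-39, 82), (-38, 73), (-37, 66), (-36, 67), (-35, 73), (-34, 80), (-33, 85), (-32, 86), (-31, 86), (-30, 86), (-29, 86), (-28, 86), (-27, 86), (-26, 85), (-25, 85), (-24, 85), (-23, 86)]
0.079 [(94, 83), (95, 83), (96, 84), (97, 83), (98, 75), (99, 64), (100, 59), (101, 66), (102, 75), (103, 80), (104, 83), (105, 84), (106, 84), (107, 80), (108, 68), (109, 53), (110, 39), (111, 31), (112, 27), (113, 26), (114, 26), (115, 26), (116, 25), (117, 29)][ WARN:0@5.366] global loadsave.cpp:1063 imwrite_ Unsupported depth image for selected encoder is fallbacked to CV_8U.
```

View pics/grid.png

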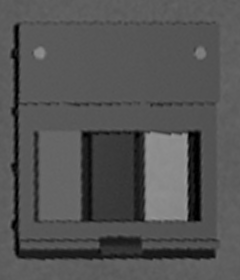

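The rectified top view shows the lip as a dark line at row ~103, the far wall at row ~240 and the catch at (120,245). The lip is at u≈−38.5 mm, so the frame sits about 4 mm toward −x, and yaw is about 10.05°. I'll check the rib and compute the move to the panel.

```bash
cat > go.py <<'E'
from h import *
CY=np.radians(10.05); O=np.array([.5143,.2000]); LIP=-38.5
def Rp(yaw,tilt): return R.from_euler('z',yaw)*R.from_euler('y',-tilt)
# tool in panel frame at grasp: z down, y along +panel x
GT=R.from_matrix(np.array([[0,1,0],[1,0,0],[0,0,-1]],float))
def delta(pos,rot):
    s=r.get_obs(); d=(np.array(pos)-s['tcp_pos'])*1e3; w=np.degrees((rot*R.from_rotvec(s['orientation']).inv()).as_rotvec())
    print('d',d.round(1),'rot',w.round(2),'clock',round(s['clock'],2)); return d,w
def case2w(u,v,z): 
    ax=np.array([np.cos(CY),np.sin(CY)]); return np.r_[O+(u*ax+v*np.array([-ax[1],ax[0]]))/1e3,z/1e3]
E
python3 - <<'E'
from go import *
f=load('top'); g=cv2.cvtColor(f['frame'],cv2.COLOR_BGR2HSV)[:,:,2]
yy,xx=np.mgrid[255:290,405:465]; px=np.c_[xx.ravel(),yy.ravel()]; P=depthpts(f,px)
w=P[:,2]>.04; m=np.zeros((480,640),np.uint8); m[px[w,1],px[w,0]]=255
c=max(cv2.findContours(m,0,1)[0],key=cv2.contourArea).reshape(-1,2); print(cv2.minAreaRect(onplane(f,c,.049)[:,:2].astype(np.float32)),np.median(P[w,2]))
yaw=np.arctan2(.24567,.96935); delta([.5398,-.2327,.12],Rp(yaw,0)*GT)
E
```

```text
((0.5387680530548096, -0.2325669229030609), (0.014137336984276772, 0.08912057429552078), 14.2649564743042) 0.04934084183308507
d [ 254.2  378.9 -122.1] rot [-1.000e-02 -1.000e-02  7.919e+01] clock 0.4
```

Call:
send_rows:
  deltas:
    - {"dx": 125,"dy": 187,"dz": 0,"rz": 35}
    - {"dx": 125,"dy": 187,"dz": 0,"rz": 35}
    - {"dx": 125,"dy": 187,"dz": 0,"rz": 35}
    - {"dx": 125,"dy": 187,"dz": 0,"rz": 35}
    - {"dx": 125,"dy": 187,"dz": 0,"rz": 35}
  jaw: 50

```text
$.deltas[0]: bad value
```

Call:
send_rows:
  deltas:
    - {"dx": 125,"dy": 187,"dz": 0,"rz": 35}
    - {"dx": 125,"dy": 187,"dz": 0,"rz": 35}
    - {"dx": 125,"dy": 187,"dz": 0,"rz": 35}
    - {"dx": 125,"dy": 187,"dz": 0,"rz": 35}
    - {"dx": 125,"dy": 187,"dz": 0,"rz": 35}

```text
$.deltas[0]: bad value
```

```bash
python3 - <<'E'
from go import *
delta([.5393,-.2326,.09],Rp(np.arctan2(.24567,.96935),0)*GT)
E
```

```text
d [ 253.7  379.  -152.1] rot [-1.000e-02 -1.000e-02  7.919e+01] clock 0.4
```

Call:
send_rows:
  deltas:
    - {"dx": 23,"dy": 34,"dz": 0,"rx": 0,"ry": 0,"rz": 7}
    - {"dx": 46,"dy": 68,"dz": 0,"rx": 0,"ry": 0,"rz": 14}
    - {"dx": 69,"dy": 102,"dz": 0,"rx": 0,"ry": 0,"rz": 21}
    - {"dx": 92,"dy": 136,"dz": 0,"rx": 0,"ry": 0,"rz": 28}
    - {"dx": 115,"dy": 170,"dz": 0,"rx": 0,"ry": 0,"rz": 35}
  jaw: 50

```text
clock: 0.82
tcp_pos: [0.4013, -0.44, 0.2426]
orientation: [2.715, 1.579, 0.0]
contact_force: [0.4, 0.5, 0.3]
grip_width: 0.0501
gripper_force: 0.0
```

Call:
send_rows:
  deltas:
    - {"dx": 23,"dy": 34,"dz": 0,"rx": 0,"ry": 0,"rz": 7}
    - {"dx": 46,"dy": 68,"dz": 0,"rx": 0,"ry": 0,"rz": 14}
    - {"dx": 69,"dy": 102,"dz": 0,"rx": 0,"ry": 0,"rz": 21}
    - {"dx": 92,"dy": 136,"dz": 0,"rx": 0,"ry": 0,"rz": 28}
    - {"dx": 115,"dy": 170,"dz": 0,"rx": 0,"ry": 0,"rz": 35}

```text
clock: 1.23
tcp_pos: [0.5164, -0.27, 0.2427]
orientation: [2.115, 2.322, 0.0]
contact_force: [0.8, -0.8, 0.0]
grip_width: 0.0497
gripper_force: 0.0
```

```bash
python3 - <<'E'
from go import *
delta([.5393,-.2326,.09],Rp(np.arctan2(.24567,.96935),0)*GT)
E
```

```text
d [  22.9   37.4 -152.7] rot [0.03 0.03 8.87] clock 1.23
```

Call:
send_rows:
  deltas:
    - {"dx": 12,"dy": 19,"dz": -31,"rx": 0,"ry": 0,"rz": 4.4}
    - {"dx": 23,"dy": 37.4,"dz": -62,"rx": 0,"ry": 0,"rz": 8.9}
    - {"dx": 23,"dy": 37.4,"dz": -93,"rx": 0,"ry": 0,"rz": 8.9}
    - {"dx": 23,"dy": 37.4,"dz": -124,"rx": 0,"ry": 0,"rz": 8.9}
    - {"dx": 23,"dy": 37.4,"dz": -150,"rx": 0,"ry": 0,"rz": 8.9}

```text
clock: 1.65
tcp_pos: [0.5382, -0.2336, 0.0904]
orientation: [-1.934, -2.475, 0.0]
contact_force: [0.3, -0.8, 0.1]
grip_width: 0.05
gripper_force: 0.0
```

```bash
python3 - <<'E'
from go import *
delta([.5393,-.2326,.028],Rp(np.arctan2(.24567,.96935),0)*GT)
E
```

```text
d [  1.1   1.  -62.4] rot [-0.03 -0.05  0.24] clock 1.65
```

Call:
send_rows:
  deltas:
    - {"dx": 0.5,"dy": 0.5,"dz": -25,"rx": 0,"ry": 0,"rz": 0.2}
    - {"dx": 0.5,"dy": 0.5,"dz": -45,"rx": 0,"ry": 0,"rz": 0.2}
    - {"dx": 0.5,"dy": 0.5,"dz": -58,"rx": 0,"ry": 0,"rz": 0.2}
    - {"dx": 0.5,"dy": 0.5,"dz": -62,"rx": 0,"ry": 0,"rz": 0.2}
    - {"dx": 0.5,"dy": 0.5,"dz": -62,"rx": 0,"ry": 0,"rz": 0.2}

```text
clock: 2.07
tcp_pos: [0.5387, -0.2337, 0.0297]
orientation: [-1.931, -2.477, 0.001]
contact_force: [-1.0, -0.3, 0.2]
grip_width: 0.0504
gripper_force: 0.0
```

```bash
python3 - <<'E'
from go import *
delta([.5393,-.2326,.028],Rp(np.arctan2(.24567,.96935),0)*GT)
E
```

```text
d [ 0.6  1.1 -1.7] rot [-0.03 -0.07  0.1 ] clock 2.07
```

Call:
send_rows:
  deltas:
    - {"dx": 0,"dy": 0,"dz": 0,"rx": 0,"ry": 0,"rz": 0}
    - {"dx": 0,"dy": 0,"dz": 0,"rx": 0,"ry": 0,"rz": 0}
    - {"dx": 0,"dy": 0,"dz": 0,"rx": 0,"ry": 0,"rz": 0}
    - {"dx": 0,"dy": 0,"dz": 0,"rx": 0,"ry": 0,"rz": 0}
    - {"dx": 0,"dy": 0,"dz": 0,"rx": 0,"ry": 0,"rz": 0}
  jaw: 0
  newtons: 90

```text
clock: 2.48
tcp_pos: [0.5399, -0.2342, 0.0319]
orientation: [1.93, 2.476, 0.0]
contact_force: [-1.0, -0.3, 5.4]
grip_width: 0.0124
gripper_force: 88.6
```

```bash
python3 - <<'E'
from go import *
s=r.get_obs(); P0=Rp(np.radians(14.24),0)
rel=P0.inv()*R.from_rotvec(s['orientation']); t=P0.inv().apply(s['tcp_pos']-np.array([.5393,-.2326,0])); print(t*1e3,(GT.inv()*rel).magnitude()*57.3, s['tcp_pos'],s['contact_force'],s['moment'])
np.savez('rel.npz',q=rel.as_rotvec(),t=t)
E
cat >> go.py <<'E'
def tgt(u,v,z,tiltdeg,yawoff=0.):
    d=np.load('rel.npz'); P=Rp(CY+np.radians(yawoff),np.radians(tiltdeg))
    org=case2w(u,v,z)-P.apply([-.081,0,0])
    return delta(org+P.apply(d['t']),P*R.from_rotvec(d['q']))
def where():
    d=np.load('rel.npz'); s=r.get_obs(); P=R.from_rotvec(s['orientation'])*R.from_rotvec(d['q']).inv()
    o=s['tcp_pos']-P.apply(d['t']); ax=np.array([np.cos(CY),np.sin(CY)])
    for n,p in(('tongue',[-.081,0,0]),('far',[.065,0,.012])):
        w=o+P.apply(p); q=w[:2]-O; print(n,np.round(1e3*np.array([q@ax,q@[-ax[1],ax[0]],w[2]]),1),end=' ')
    e=(R.from_euler('z',-CY)*P).as_euler('ZYX',degrees=True); print('yaw,tilt,roll',np.round([e[0],-e[1],e[2]],2))
    F=R.from_euler('z',-CY).apply(s['contact_force']); M=R.from_euler('z',-CY).apply(s['moment']); print('F case',F.round(1),'M',M.round(2),'grip',round(s['grip_width']*1e3,1),round(s['gripper_force'],1),'t',round(s['clock'],2))
E
```

```text
[ 0.14340257 -1.69446861 31.88943952] 0.1790316571625142 [ 0.53985581 -0.23420713  0.03188944] [-1.02580328 -0.25294084  5.37250725] [0.02564874 0.31909458 0.00978922]
```

Call:
send_rows:
  deltas:
    - {"dx": 0,"dy": 0,"dz": 10,"rx": 0,"ry": 0,"rz": 0}
    - {"dx": 0,"dy": 0,"dz": 40,"rx": 0,"ry": 0,"rz": 0}
    - {"dx": 0,"dy": 0,"dz": 80,"rx": 0,"ry": 0,"rz": 0}
    - {"dx": 0,"dy": 0,"dz": 120,"rx": 0,"ry": 0,"rz": 0}
    - {"dx": 0,"dy": 0,"dz": 150,"rx": 0,"ry": 0,"rz": 0}

```text
clock: 2.9
tcp_pos: [0.5395, -0.2337, 0.1841]
orientation: [1.93, 2.476, 0.001]
contact_force: [1.1, -0.2, -3.1]
grip_width: 0.0126
gripper_force: 88.7
```

```bash
python3 - <<'E'
from go import *
where(); tgt(LIP+40,0,120,15)
E
```

```text
tongue [-131.9 -435.7  152.2] far [  13.7 -424.9  164.3] yaw,tilt,roll [4.21 0.03 0.02]
F case [ 1.  -0.4 -3.1] M [-0.06 -0.1  -0.04] grip 12.6 88.7 t 2.9
d [ 45.7 444.5 -12.3] rot [  3.14 -14.64  -4.19] clock 2.9
```

Call:
send_rows:
  deltas:
    - {"dx": 4,"dy": 35,"dz": 5,"rx": 0.3,"ry": -1.4,"rz": -0.4}
    - {"dx": 8,"dy": 75,"dz": 10,"rx": 0.6,"ry": -2.9,"rz": -0.8}
    - {"dx": 12,"dy": 115,"dz": 10,"rx": 0.9,"ry": -4.4,"rz": -1.2}
    - {"dx": 16,"dy": 155,"dz": 10,"rx": 1.2,"ry": -5.8,"rz": -1.6}
    - {"dx": 20,"dy": 195,"dz": 10,"rx": 1.6,"ry": -7.3,"rz": -2.1}

```text
clock: 3.32
tcp_pos: [0.5584, -0.0371, 0.1912]
orientation: [1.922, 2.373, 0.155]
contact_force: [2.2, -0.3, -4.1]
grip_width: 0.0124
gripper_force: 88.5
```

Call:
send_rows:
  deltas:
    - {"dx": 5,"dy": 40,"dz": 0,"rx": 0.3,"ry": -1.4,"rz": -0.4}
    - {"dx": 10,"dy": 80,"dz": 0,"rx": 0.6,"ry": -2.9,"rz": -0.8}
    - {"dx": 15,"dy": 120,"dz": 0,"rx": 0.9,"ry": -4.4,"rz": -1.2}
    - {"dx": 20,"dy": 160,"dz": 0,"rx": 1.2,"ry": -5.8,"rz": -1.6}
    - {"dx": 24,"dy": 195,"dz": 0,"rx": 1.6,"ry": -7.3,"rz": -2.1}

```text
clock: 3.73
tcp_pos: [0.5824, 0.159, 0.1911]
orientation: [1.903, 2.266, 0.301]
contact_force: [0.5, 0.2, -3.7]
grip_width: 0.0125
gripper_force: 88.5
```

```bash
python3 - <<'E'
from go import *
where(); tgt(LIP+30,0,110,15)
E
```

```text
tongue [-10.3 -50.4 139.4] far [127.7 -50.4 188.6] yaw,tilt,roll [1.000e-02 1.493e+01 1.900e-01]
F case [ 0.6  0.1 -3.7] M [0.01 0.42 0.04] grip 12.5 88.5 t 3.73
d [ -7.1  50.  -29.3] rot [-0.17 -0.1  -0.06] clock 3.73
```

Call:
send_rows:
  deltas:
    - {"dx": -4,"dy": 20,"dz": -8,"rx": 0,"ry": 0,"rz": 0}
    - {"dx": -8,"dy": 40,"dz": -16,"rx": -0.1,"ry": 0,"rz": 0}
    - {"dx": -8,"dy": 50,"dz": -24,"rx": -0.2,"ry": -0.1,"rz": 0}
    - {"dx": -8,"dy": 50,"dz": -30,"rx": -0.2,"ry": -0.1,"rz": 0}
    - {"dx": -8,"dy": 50,"dz": -30,"rx": -0.2,"ry": -0.1,"rz": 0}

```text
clock: 4.15
tcp_pos: [0.5737, 0.2058, 0.1591]
orientation: [1.902, 2.266, 0.292]
contact_force: [0.3, -1.5, -4.2]
grip_width: 0.0132
gripper_force: 88.4
```

```bash
python3 - <<'E'
from go import *
where(); tgt(LIP+20,0,74,15)
f=grab('scene'); g=grab('top')
m=np.vstack([cv2.resize(f['frame'][200:350,310:510],(600,450),interpolation=2)[:290],cv2.resize(g['frame'][200:360,160:320],(600,600),interpolation=2)[:300]])
cv2.imwrite('pics/s2.png',m)
# panel yellow corners in top
mk=cv2.inRange(cv2.cvtColor(g['frame'],cv2.COLOR_BGR2HSV),(22,120,60),(38,255,255)); mk[:,:160]=0
c=max(cv2.findContours(mk,0,1)[0],key=cv2.contourArea); print(cv2.approxPolyDP(c,5,True).reshape(-1,2).tolist())
d=np.load('rel.npz'); s=r.get_obs(); P=R.from_rotvec(s['orientation'])*R.from_rotvec(d['q']).inv(); o=s['tcp_pos']-P.apply(d['t'])
K,D,Rm,t=cam(g); X=np.array([[-.081,.095,.006],[-.081,-.095,.006],[-.065,.095,.012],[.065,.095,.012],[.065,-.095,.012]]); W=o+P.apply(X)
print(cv2.projectPoints((W-t)@Rm,np.zeros(3),np.zeros(3),K,D)[0].reshape(-1,2).round(1).tolist())
E
```

```text
tongue [-10.9  -3.2 107.6] far [127.3  -2.9 156.4] yaw,tilt,roll [ 0.11 14.75 -0.15]
F case [ 0.1 -1.6 -4.2] M [-0.04  0.5  -0.03] grip 13.2 88.4 t 4.15
d [ -8.3   1.5 -33.3] rot [ 0.18 -0.22 -0.07] clock 4.15
[[265, 210], [172, 227], [181, 268], [206, 246], [204, 229], [218, 226], [229, 246], [247, 245], [234, 256], [238, 287], [279, 279]]
[[187.7, 295.7], [279.0, 279.7], [185.4, 289.1], [171.5, 226.8], [265.4, 210.1]]
```

View pics/s2.png

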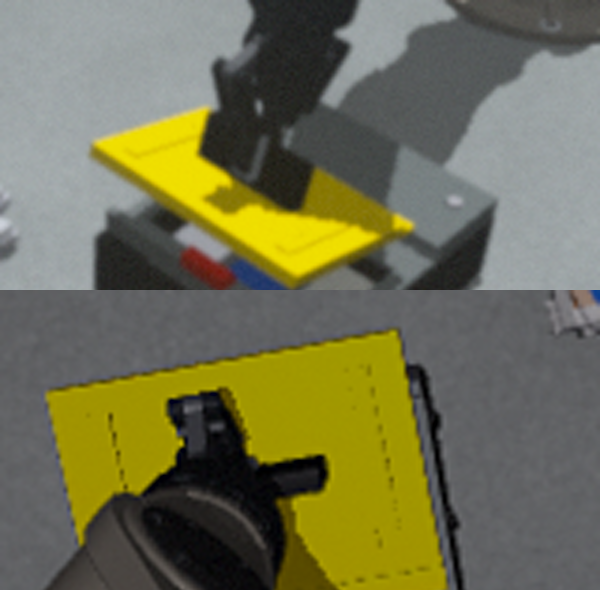

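The picture shows the tilted panel held over the case. The visible corners, such as (265,210) and (279,279), match the prediction within about 0.5 px. I'll descend.

Call:
send_rows:
  deltas:
    - {"dx": -3,"dy": 1,"dz": -10,"rx": 0.1,"ry": -0.1,"rz": 0}
    - {"dx": -6,"dy": 2,"dz": -20,"rx": 0.1,"ry": -0.1,"rz": 0}
    - {"dx": -7,"dy": 2,"dz": -28,"rx": 0.1,"ry": -0.1,"rz": 0}
    - {"dx": -7,"dy": 2,"dz": -31,"rx": 0.1,"ry": -0.1,"rz": 0}
    - {"dx": -7,"dy": 2,"dz": -31,"rx": 0.1,"ry": -0.1,"rz": 0}

```text
clock: 4.67
tcp_pos: [0.5672, 0.2076, 0.1278]
orientation: [1.903, 2.264, 0.296]
contact_force: [-0.1, -0.0, -3.3]
grip_width: 0.0123
gripper_force: 88.4
```

```bash
python3 - <<'E'
from go import *
where(); tgt(LIP+15,0,68,15)
E
```

```text
tongue [-16.8  -0.1  76.1] far [121.2  -0.  125.2] yaw,tilt,roll [ 1.000e-02  1.489e+01 -3.000e-02]
F case [-0.1 -0.  -3.3] M [-0.05  0.5  -0.01] grip 12.3 88.4 t 4.67
d [-6.7 -1.1 -8. ] rot [ 0.05 -0.11 -0.  ] clock 4.67
```

Call:
send_rows:
  deltas:
    - {"dx": -3,"dy": -0.5,"dz": -3,"rx": 0,"ry": 0,"rz": 0}
    - {"dx": -6,"dy": -1,"dz": -5,"rx": 0,"ry": 0,"rz": 0}
    - {"dx": -6.5,"dy": -1,"dz": -7,"rx": 0,"ry": 0,"rz": 0}
    - {"dx": -6.5,"dy": -1,"dz": -8.5,"rx": 0,"ry": 0,"rz": 0}
    - {"dx": -6.5,"dy": -1,"dz": -8.5,"rx": 0,"ry": 0,"rz": 0}

```text
clock: 5.08
tcp_pos: [0.5614, 0.2072, 0.1206]
orientation: [1.902, 2.264, 0.299]
contact_force: [0.6, 0.3, -3.6]
grip_width: 0.0129
gripper_force: 88.4
```

```bash
python3 - <<'E'
from go import *
where()
E
```

```text
tongue [-22.4   0.6  68.8] far [115.5   0.6 118.2] yaw,tilt,roll [1.000e-02 1.502e+01 1.000e-02]
F case [ 0.7  0.2 -3.6] M [ 0.03  0.52 -0.02] grip 12.9 88.4 t 5.08
```

Call:
send_rows:
  deltas:
    - {"dx": -1,"dy": 0,"dz": -1,"rx": 0,"ry": 0,"rz": 0}
    - {"dx": -1,"dy": 0,"dz": -1.5,"rx": 0,"ry": 0,"rz": 0}
    - {"dx": -1,"dy": 0,"dz": -2,"rx": 0,"ry": 0,"rz": 0}
    - {"dx": -1,"dy": 0,"dz": -2,"rx": 0,"ry": 0,"rz": 0}

```text
clock: 5.42
tcp_pos: [0.5606, 0.2072, 0.1188]
orientation: [1.902, 2.263, 0.3]
contact_force: [-0.6, -0.2, -3.5]
grip_width: 0.0125
gripper_force: 88.4
```

```bash
python3 - <<'E'
from go import *
where()
E
```

```text
tongue [-23.3   0.8  66.9] far [114.6   0.8 116.4] yaw,tilt,roll [0.000e+00 1.503e+01 1.000e-02]
F case [-0.6 -0.1 -3.5] M [ 0.01  0.47 -0.01] grip 12.5 88.4 t 5.42
```

Call:
send_rows:
  deltas:
    - {"dx": 0,"dy": -0.3,"dz": -0.5,"rx": 0,"ry": 0,"rz": 0}
    - {"dx": 0,"dy": -0.6,"dz": -1,"rx": 0,"ry": 0,"rz": 0}
    - {"dx": 0,"dy": -0.6,"dz": -1.5,"rx": 0,"ry": 0,"rz": 0}
    - {"dx": 0,"dy": -0.6,"dz": -1.5,"rx": 0,"ry": 0,"rz": 0}

```text
clock: 5.75
tcp_pos: [0.5608, 0.2067, 0.1176]
orientation: [1.902, 2.263, 0.3]
contact_force: [-1.3, 0.8, -0.6]
grip_width: 0.0124
gripper_force: 89.0
```

```bash
python3 - <<'E'
from go import *
where(); tgt(LIP-4,0,66.7,13)
E
```

```text
tongue [-23.1   0.2  65.7] far [114.8   0.2 115.3] yaw,tilt,roll [-0.   15.06  0.02]
F case [-1.1  1.  -0.6] M [-0.06  0.69 -0.04] grip 12.4 89.0 t 5.75
d [-17.3  -3.3  -1.6] rot [-0.37  2.03 -0.  ] clock 5.75
```

Call:
send_rows:
  deltas:
    - {"dx": -1,"dy": 0,"dz": 0.6,"rx": -0.1,"ry": 0.5,"rz": 0}
    - {"dx": -5,"dy": -1,"dz": 0,"rx": -0.2,"ry": 1,"rz": 0}
    - {"dx": -9,"dy": -1.7,"dz": -0.5,"rx": -0.3,"ry": 1.5,"rz": 0}
    - {"dx": -13,"dy": -2.5,"dz": -1,"rx": -0.4,"ry": 2,"rz": 0}
    - {"dx": -13,"dy": -2.5,"dz": -1,"rx": -0.4,"ry": 2,"rz": 0}

```text
clock: 6.17
tcp_pos: [0.5466, 0.2038, 0.1159]
orientation: [1.919, 2.284, 0.258]
contact_force: [-0.0, -0.4, -3.7]
grip_width: 0.0126
gripper_force: 88.5
```

```bash
python3 - <<'E'
from go import *
where(); tgt(LIP-8,0,66.7,13)
E
```

```text
tongue [-39.5  -0.2  66.7] far [ 1.001e+02 -1.000e-01  1.110e+02] yaw,tilt,roll [ 0.02 12.89 -0.05]
F case [-0.1 -0.4 -3.7] M [ 0.03  0.44 -0.02] grip 12.6 88.5 t 6.17
d [-7.  -1.1  0.1] rot [ 0.07 -0.1  -0.01] clock 6.17
```

Call:
send_rows:
  deltas:
    - {"dx": -1,"dy": -0.2,"dz": 0,"rx": 0,"ry": 0,"rz": 0}
    - {"dx": -2.5,"dy": -0.5,"dz": 0,"rx": 0,"ry": 0,"rz": 0}
    - {"dx": -4,"dy": -0.7,"dz": 0,"rx": 0,"ry": 0,"rz": 0}
    - {"dx": -5.5,"dy": -1,"dz": 0,"rx": 0,"ry": 0,"rz": 0}
    - {"dx": -7,"dy": -1.2,"dz": 0,"rx": 0,"ry": 0,"rz": 0}

```text
clock: 6.58
tcp_pos: [0.5404, 0.203, 0.1163]
orientation: [1.918, 2.283, 0.26]
contact_force: [-0.1, -1.4, -3.2]
grip_width: 0.0125
gripper_force: 88.5
```

```bash
python3 - <<'E'
from go import *
where()
E
```

```text
tongue [-45.7   0.   67. ] far [9.380e+01 1.000e-01 1.115e+02] yaw,tilt,roll [ 0.02 12.99 -0.04]
F case [-0.3 -1.4 -3.2] M [ 0.06  0.4  -0.07] grip 12.5 88.5 t 6.58
```

Call:
send_rows:
  deltas:
    - {"dx": -1,"dy": -0.2,"dz": 0,"rx": 0,"ry": 0,"rz": 0}
    - {"dx": -2,"dy": -0.4,"dz": -0.2,"rx": 0,"ry": 0,"rz": 0}
    - {"dx": -3,"dy": -0.5,"dz": -0.4,"rx": 0,"ry": 0,"rz": 0}
    - {"dx": -3,"dy": -0.5,"dz": -0.4,"rx": 0,"ry": 0,"rz": 0}

```text
clock: 6.92
tcp_pos: [0.5377, 0.2026, 0.1161]
orientation: [1.918, 2.283, 0.261]
contact_force: [0.1, 1.1, -3.9]
grip_width: 0.0122
gripper_force: 88.5
```

```bash
python3 - <<'E'
from go import *
where()
E
```

```text
tongue [-48.3   0.1  66.7] far [ 91.2   0.2 111.4] yaw,tilt,roll [ 0.03 13.03 -0.03]
F case [ 0.3  1.1 -3.9] M [0.04 0.22 0.06] grip 12.2 88.5 t 6.92
```

Call:
send_rows:
  deltas:
    - {"dx": -0.7,"dy": -0.1,"dz": -0.2,"rx": 0,"ry": 0,"rz": 0}
    - {"dx": -1.5,"dy": -0.3,"dz": -0.3,"rx": 0,"ry": 0,"rz": 0}
    - {"dx": -2.2,"dy": -0.4,"dz": -0.3,"rx": 0,"ry": 0,"rz": 0}
    - {"dx": -2.2,"dy": -0.4,"dz": -0.3,"rx": 0,"ry": 0,"rz": 0}

```text
clock: 7.25
tcp_pos: [0.5372, 0.2026, 0.1166]
orientation: [1.917, 2.282, 0.266]
contact_force: [6.6, 1.8, -4.1]
grip_width: 0.0125
gripper_force: 88.3
```

```bash
python3 - <<'E'
from go import *
where()
E
```

```text
tongue [-48.7   0.3  67. ] far [ 90.7   0.3 112.1] yaw,tilt,roll [1.000e-02 1.321e+01 3.000e-02]
F case [ 6.9  0.6 -4.1] M [-0.15 -1.1   0.13] grip 12.5 88.3 t 7.25
```

```bash
python3 - <<'E'
from go import *
for k in (13,11,9,7): tgt(-47.6,0,66.5,k)
E
```

```text
d [ 1.3 -0.  -0.8] rot [-0.07  0.21 -0.01] clock 7.25
d [ 2.9  0.3 -3.3] rot [-0.42  2.17 -0.01] clock 7.25
d [ 4.5  0.5 -5.9] rot [-0.77  4.14 -0.01] clock 7.25
d [ 6.   0.8 -8.6] rot [-1.12  6.11 -0.01] clock 7.25
```

Call:
send_rows:
  deltas:
    - {"dx": 2.5,"dy": 0.2,"dz": -0.3,"rx": -0.1,"ry": 0.3,"rz": 0}
    - {"dx": 3.5,"dy": 0.4,"dz": -1.8,"rx": -0.25,"ry": 1.3,"rz": 0}
    - {"dx": 4.3,"dy": 0.5,"dz": -3,"rx": -0.42,"ry": 2.2,"rz": 0}
    - {"dx": 5,"dy": 0.6,"dz": -4.2,"rx": -0.6,"ry": 3.2,"rz": 0}
    - {"dx": 5,"dy": 0.6,"dz": -4.2,"rx": -0.6,"ry": 3.2,"rz": 0}

```text
clock: 7.67
tcp_pos: [0.5406, 0.2025, 0.1109]
orientation: [1.947, 2.315, 0.194]
contact_force: [1.2, 0.3, -2.3]
grip_width: 0.0126
gripper_force: 88.8
```

```bash
python3 - <<'E'
from go import *
where()
for k in (8,6,4): tgt(-47.6,0,66.3,k)
E
```

```text
tongue [-48.3  -0.4  65.9] far [ 93.6  -0.5 102.1] yaw,tilt,roll [-0.04  9.6  -0.05]
F case [ 1.2  0.  -2.3] M [0.03 0.13 0.02] grip 12.6 88.8 t 7.67
d [ 1.9  0.7 -1.7] rot [-0.23  1.58  0.05] clock 7.67
d [ 3.3  1.  -4.4] rot [-0.58  3.55  0.05] clock 7.67
d [ 4.6  1.2 -7.1] rot [-0.93  5.52  0.05] clock 7.67
```

Call:
send_rows:
  deltas:
    - {"dx": 1,"dy": 0.3,"dz": -0.7,"rx": -0.1,"ry": 0.7,"rz": 0}
    - {"dx": 1.7,"dy": 0.5,"dz": -1.6,"rx": -0.23,"ry": 1.5,"rz": 0}
    - {"dx": 2.5,"dy": 0.7,"dz": -2.8,"rx": -0.4,"ry": 2.5,"rz": 0}
    - {"dx": 3.2,"dy": 0.9,"dz": -4.2,"rx": -0.58,"ry": 3.5,"rz": 0}
    - {"dx": 3.2,"dy": 0.9,"dz": -4.2,"rx": -0.58,"ry": 3.5,"rz": 0}

```text
clock: 8.08
tcp_pos: [0.5435, 0.2035, 0.1067]
orientation: [1.975, 2.349, 0.124]
contact_force: [-1.2, -0.8, -4.1]
grip_width: 0.0123
gripper_force: 88.6
```

```bash
python3 - <<'E'
from go import *
where()
for k in (5,4,3,2): tgt(-47.8,0,66.2,k)
E
```

```text
tongue [-48.    0.1  66.4] far [96.   0.  93.7] yaw,tilt,roll [-0.01  6.04 -0.02]
F case [-1.3 -0.6 -4.1] M [0.07 0.64 0.04] grip 12.3 88.6 t 8.08
d [ 0.9  0.1 -1.6] rot [-0.17  1.03  0.02] clock 8.08
d [ 1.5  0.2 -3. ] rot [-0.34  2.01  0.02] clock 8.08
d [ 2.2  0.3 -4.4] rot [-0.51  3.    0.02] clock 8.08
d [ 2.8  0.4 -5.8] rot [-0.69  3.98  0.02] clock 8.08
```

Call:
send_rows:
  deltas:
    - {"dx": 0.5,"dy": 0,"dz": -0.8,"rx": -0.1,"ry": 0.5,"rz": 0}
    - {"dx": 0.9,"dy": 0.1,"dz": -1.6,"rx": -0.17,"ry": 1,"rz": 0}
    - {"dx": 1.2,"dy": 0.1,"dz": -2.3,"rx": -0.26,"ry": 1.5,"rz": 0}
    - {"dx": 1.5,"dy": 0.2,"dz": -3,"rx": -0.34,"ry": 2,"rz": 0}
    - {"dx": 1.5,"dy": 0.2,"dz": -3,"rx": -0.34,"ry": 2,"rz": 0}

```text
clock: 8.5
tcp_pos: [0.5451, 0.2038, 0.104]
orientation: [1.989, 2.367, 0.085]
contact_force: [-1.3, -0.0, -3.6]
grip_width: 0.0125
gripper_force: 88.7
```

```bash
python3 - <<'E'
from go import *
where()
for k in (3,2,1,0): tgt(-47.8,0,66.1,k)
E
```

```text
tongue [-47.6   0.   66.4] far [97.1  0.  88.8] yaw,tilt,roll [-0.    4.11 -0.  ]
F case [-1.3  0.2 -3.6] M [ 0.06  0.62 -0.03] grip 12.5 88.7 t 8.5
d [ 0.5  0.1 -1.8] rot [-0.19  1.09  0.  ] clock 8.5
d [ 1.1  0.2 -3.2] rot [-0.36  2.07  0.  ] clock 8.5
d [ 1.7  0.3 -4.6] rot [-0.54  3.06  0.  ] clock 8.5
d [ 2.3  0.4 -6. ] rot [-0.71  4.04  0.  ] clock 8.5
```

Call:
send_rows:
  deltas:
    - {"dx": 0.3,"dy": 0,"dz": -0.9,"rx": -0.1,"ry": 0.55,"rz": 0}
    - {"dx": 0.5,"dy": 0.1,"dz": -1.8,"rx": -0.19,"ry": 1.1,"rz": 0}
    - {"dx": 0.8,"dy": 0.1,"dz": -2.5,"rx": -0.28,"ry": 1.6,"rz": 0}
    - {"dx": 1.1,"dy": 0.2,"dz": -3.2,"rx": -0.36,"ry": 2.1,"rz": 0}
    - {"dx": 1.1,"dy": 0.2,"dz": -3.2,"rx": -0.36,"ry": 2.1,"rz": 0}

```text
clock: 8.92
tcp_pos: [0.5465, 0.204, 0.1008]
orientation: [2.005, 2.386, 0.042]
contact_force: [-1.5, -0.3, -3.1]
grip_width: 0.0124
gripper_force: 88.7
```

```bash
python3 - <<'E'
from go import *
where()
for k in (1,0,-.5): tgt(-47.8,0,66,k)
E
```

```text
tongue [-47.6   0.   66.1] far [97.9 -0.  83.2] yaw,tilt,roll [-0.01  1.99  0.02]
F case [-1.5 -0.1 -3.1] M [ 0.07  0.51 -0.01] grip 12.4 88.7 t 8.92
d [ 0.4  0.1 -1.5] rot [-0.19  0.97  0.01] clock 8.92
d [ 1.   0.2 -2.9] rot [-0.36  1.96  0.01] clock 8.92
d [ 1.2  0.2 -3.7] rot [-0.45  2.45  0.01] clock 8.92
```

Call:
send_rows:
  deltas:
    - {"dx": 0.3,"dy": 0,"dz": -0.8,"rx": -0.1,"ry": 0.5,"rz": 0}
    - {"dx": 0.5,"dy": 0.1,"dz": -1.5,"rx": -0.19,"ry": 1,"rz": 0}
    - {"dx": 0.8,"dy": 0.1,"dz": -2.3,"rx": -0.28,"ry": 1.5,"rz": 0}
    - {"dx": 1,"dy": 0.2,"dz": -3,"rx": -0.36,"ry": 2,"rz": 0}
    - {"dx": 1,"dy": 0.2,"dz": -3,"rx": -0.36,"ry": 2,"rz": 0}

```text
clock: 9.33
tcp_pos: [0.5481, 0.2042, 0.098]
orientation: [2.02, 2.403, 0.001]
contact_force: [0.8, -0.4, -2.7]
grip_width: 0.0125
gripper_force: 88.7
```

```bash
python3 - <<'E'
from go import *
where()
E
```

```text
tongue [-47.1   0.   66.1] far [98.8 -0.  78.1] yaw,tilt,roll [-0.02  0.02  0.02]
F case [ 0.7 -0.6 -2.7] M [-0.04 -0.05  0.  ] grip 12.5 88.7 t 9.33
```

Call:
send_rows:
  deltas:
    - {"dx": 0,"dy": 0,"dz": -0.5,"rx": -0.05,"ry": 0.3,"rz": 0}
    - {"dx": 0,"dy": 0,"dz": -1,"rx": -0.1,"ry": 0.6,"rz": 0}
    - {"dx": 0,"dy": 0,"dz": -1,"rx": -0.1,"ry": 0.6,"rz": 0}

```text
clock: 9.58
tcp_pos: [0.548, 0.2043, 0.0981]
orientation: [-2.019, -2.402, 0.011]
contact_force: [-2.1, -2.0, 4.3]
grip_width: 0.0125
gripper_force: 89.8
```

```bash
python3 - <<'E'
from go import *
where(); f=grab('scene'); g=grab('top')
cv2.imwrite('pics/s3.png',np.vstack([cv2.resize(f['frame'][210:350,330:490],(640,560),interpolation=2)[:360],cv2.resize(g['frame'][215:255,180:300],(640,213),interpolation=2)]))
E
```

```text
tongue [-47.5   0.   67. ] far [98.6  0.  77.6] yaw,tilt,roll [-0.   -0.54 -0.  ]
F case [-2.4 -1.6  4.3] M [-0.28  0.11  0.01] grip 12.5 89.8 t 9.58
```

View pics/s3.png

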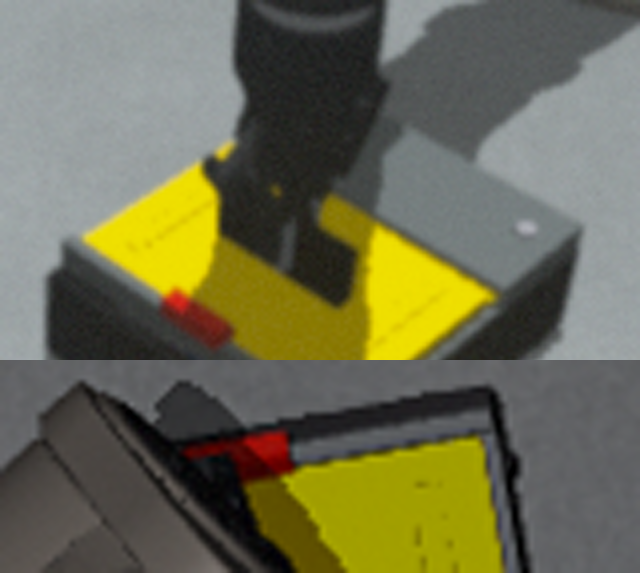

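The panel lies flat and the red catch overlaps its yellow edge (bottom view, around (265,455)). I'll ease off the press, open the jaws and lift away.

Call:
send_rows:
  deltas:
    - {"dx": 0,"dy": 0,"dz": 0.6,"rx": 0.1,"ry": -0.6,"rz": 0}
    - {"dx": 0,"dy": 0,"dz": 0.6,"rx": 0.1,"ry": -0.6,"rz": 0}

```text
clock: 9.85
tcp_pos: [0.5477, 0.2044, 0.098]
orientation: [2.019, 2.403, 0.003]
contact_force: [1.8, 0.5, -1.1]
grip_width: 0.0122
gripper_force: 89.1
```

Call:
send_rows:
  deltas:
    - {"dx": 0,"dy": 0,"dz": 0,"rx": 0,"ry": 0,"rz": 0}
    - {"dx": 0,"dy": 0,"dz": 0,"rx": 0,"ry": 0,"rz": 0}
    - {"dx": 0,"dy": 0,"dz": 0,"rx": 0,"ry": 0,"rz": 0}
    - {"dx": 0,"dy": 0,"dz": 0,"rx": 0,"ry": 0,"rz": 0}
    - {"dx": 0,"dy": 0,"dz": 0,"rx": 0,"ry": 0,"rz": 0}
  jaw: 45

```text
clock: 10.27
tcp_pos: [0.5472, 0.2043, 0.0976]
orientation: [2.019, 2.404, 0.0]
contact_force: [-1.6, -0.4, 0.3]
grip_width: 0.0451
gripper_force: 0.0
```

Call:
send_rows:
  deltas:
    - {"dx": 0,"dy": 0,"dz": 10,"rx": 0,"ry": 0,"rz": 0}
    - {"dx": 0,"dy": 0,"dz": 35,"rx": 0,"ry": 0,"rz": 0}
    - {"dx": 0,"dy": 0,"dz": 70,"rx": 0,"ry": 0,"rz": 0}
    - {"dx": 0,"dy": 0,"dz": 105,"rx": 0,"ry": 0,"rz": 0}
    - {"dx": 0,"dy": 0,"dz": 130,"rx": 0,"ry": 0,"rz": 0}

```text
clock: 10.68
tcp_pos: [0.5477, 0.2049, 0.2314]
orientation: [2.018, 2.403, 0.005]
contact_force: [1.2, 0.8, 0.3]
grip_width: 0.045
gripper_force: 0.0
```

Call:
send_rows:
  deltas:
    - {"dx": 0,"dy": -30,"dz": 0,"rx": 0,"ry": 0,"rz": 0}
    - {"dx": 0,"dy": -65,"dz": 0,"rx": 0,"ry": 0,"rz": 0}
    - {"dx": 0,"dy": -100,"dz": 0,"rx": 0,"ry": 0,"rz": 0}
    - {"dx": 0,"dy": -135,"dz": 0,"rx": 0,"ry": 0,"rz": 0}
    - {"dx": 0,"dy": -165,"dz": 0,"rx": 0,"ry": 0,"rz": 0}

```text
clock: 11.1
tcp_pos: [0.547, 0.0366, 0.2285]
orientation: [2.02, 2.402, 0.0]
contact_force: [-0.6, -0.7, -0.1]
grip_width: 0.045
gripper_force: 0.0
```

```bash
python3 - <<'E'
from go import *
f=grab('scene'); g=grab('top')
cv2.imwrite('pics/s4.png',np.hstack([cv2.resize(f['frame'][220:350,330:490],(400,325),interpolation=2),cv2.resize(g['frame'][215:352,170:300],(400,420),interpolation=2)[:325]]))
mk=cv2.inRange(cv2.cvtColor(g['frame'],cv2.COLOR_BGR2HSV),(22,120,60),(38,255,255)); mk[:,:160]=0; mk[:,320:]=0
ys,xs=np.nonzero(cv2.erode(mk,np.ones((3,3)))); P=depthpts(g,np.c_[xs,ys]); q=P[:,:2]-O; u=q@[np.cos(CY),np.sin(CY)]*1e3
for a,b in((-25,-5),(75,95)): w=(u>a)&(u<b); print(a,w.sum(),np.median(P[w,2])*1e3)
h=cv2.cvtColor(g['frame'],cv2.COLOR_BGR2HSV); m=cv2.inRange(h,(0,150,60),(8,255,255))|cv2.inRange(h,(172,150,60),(180,255,255))
m[:205]=0;m[260:]=0;m[:,:180]=0;m[:,300:]=0
c=max(cv2.findContours(m,0,1)[0],key=cv2.contourArea).reshape(-1,2); print('catch',cv2.minAreaRect(onplane(g,c,.088)[:,:2].astype(np.float32)))
E
```

```text
-25 779 78.84794005983386
75 741 78.86229788071208
catch ((0.6180400252342224, 0.21803589165210724), (0.017177898436784744, 0.040847476571798325), 10.204296112060547)
```

View pics/s4.png

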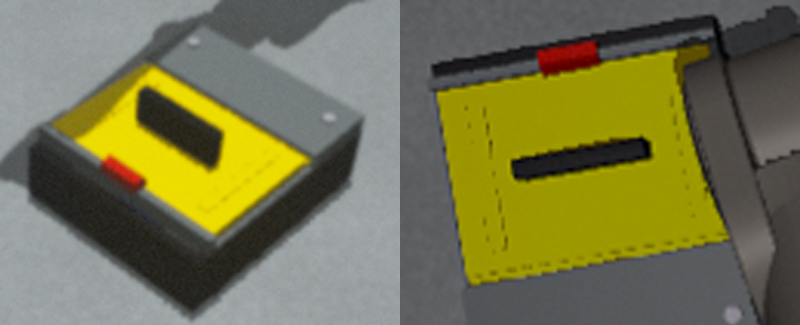

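The panel sits flat: its top is at about 78.85 mm at both ends. The catch has moved less than 0.5 mm from where it started, and it overlaps the yellow edge at (568,58). I'll hand it in.

```bash
python3 -c "
from bench import r
print(r.hand_in())"
```

```text
the job is handed in; nothing more can be done
None
```

The job is handed in with no verdict returned: the camera shows the panel flat in the frame, the red catch sprung back over its far edge, and the arm clear of it, with about 11 s of the 61 s used.

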